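Find the kit-trolley wheel with the dragging bearing and stand it on the flushing spindle

TASK

One of the three wheels on the kit trolley's wheel spider has a dragging bearing: gently turn each wheel by hand on its axle and feel for it, leaving each at least an eighth of a turn on from where it stood. Then pull the dragging wheel straight off its axle and slide it down the spindle of the flushing tin until it sits fully home, without forcing it, and let go. Leave the two sound wheels on their axles and do not disturb the other things lying about.

Things in the scene. Friction and masses are not known exactly. Their poses are not given: they have to be found in the camera images.
- mid_a (a point): Wheel a: centre of a trolley wheel, on its axis half-way up (z up). The three wheels look alike and are mixed over the axles. 48 mm tall (foot 24 mm below), about 0.3 kg. Round hub 33 mm across, its top 24 mm above this point and 14 mm above the ribs around it. Tyre 120 mm across: upper face 2 mm below this point, lower face 20 mm below. x points along one of three spokes and turns with the wheel.
- mid_b (a point): Wheel b: centre of a trolley wheel, on its axis half-way up (z up). The three wheels look alike and are mixed over the axles. 48 mm tall (foot 24 mm below), about 0.3 kg. Round hub 33 mm across, its top 24 mm above this point and 14 mm above the ribs around it. Tyre 120 mm across: upper face 2 mm below this point, lower face 20 mm below. x points along one of three spokes and turns with the wheel.
- mid_c (a point): Wheel c: centre of a trolley wheel, on its axis half-way up (z up). The three wheels look alike and are mixed over the axles. 48 mm tall (foot 24 mm below), about 0.3 kg. Round hub 33 mm across, its top 24 mm above this point and 14 mm above the ribs around it. Tyre 120 mm across: upper face 2 mm below this point, lower face 20 mm below. x points along one of three spokes and turns with the wheel.
- rib_a (a point): wheel a's spoke rib in mid_a's x direction: middle of its top edge, 32 mm from the axis, 10 mm above mid_a. Three spokes 120 degrees apart, each with an upright rib 10 mm wide, 28 mm long, 12 mm proud of the tyre. Hub, spokes and tyre turn as one, either way, no stops, and stay where left. A sound bearing takes under 0.03 N m to turn, the dragging one about 0.2 N m, all round, however slowly.
- rib_b (a point): wheel b's spoke rib in mid_b's x direction: middle of its top edge, 32 mm from the axis, 10 mm above mid_b. Three spokes 120 degrees apart, each with an upright rib 10 mm wide, 28 mm long, 12 mm proud of the tyre. Hub, spokes and tyre turn as one, either way, no stops, and stay where left. A sound bearing takes under 0.03 N m to turn, the dragging one about 0.2 N m, all round, however slowly.
- rib_c (a point): wheel c's spoke rib in mid_c's x direction: middle of its top edge, 32 mm from the axis, 10 mm above mid_c. Three spokes 120 degrees apart, each with an upright rib 10 mm wide, 28 mm long, 12 mm proud of the tyre. Hub, spokes and tyre turn as one, either way, no stops, and stay where left. A sound bearing takes under 0.03 N m to turn, the dragging one about 0.2 N m, all round, however slowly.
- spider: three-armed steel wheel spider of a stair-climbing kit trolley, bolted by its hub to a plywood offcut 170 mm square and 15 mm thick; fixed. Origin: middle of the underside. Three upright axles (12 mm square), 76 mm from the middle, 120 degrees apart, one towards +x. Each wheel's inner sleeve (13 mm square bore) sits loosely on 30 mm of axle, without a clip: it cannot turn but lifts straight off.
- seat (a point): flushing tin: round open drip tin 130 mm across and 22 mm high, fixed to the bench, with an upright round steel spindle in its middle, 11 mm thick, its top 8 mm tapered to 5 mm. This point is on its axis, on top of the 26 mm collar where the wheel's sleeve comes to rest, 30 mm above the bench; the spindle rises 40 mm above it. z points up the spindle.
- ball_1: red cricket ball, 72 mm; bystander lying loose on the bench. Origin under its middle.
- ball_2: red cricket ball, 72 mm; bystander lying loose on the bench. Origin under its middle.
- marker_disc: green plastic marker disc, 180 mm across, 45 mm high; bystander lying loose on the bench. Origin under its middle.
- bails: pair of wooden bails held by a rubber band, 109 x 30 x 15 mm; bystander lying loose on the bench. Origin under its middle.
- toe_guard: black plastic bat toe guard, 46 x 112 x 20 mm; bystander lying loose on the bench. Origin under its middle.
- spike_set: set of eight steel shoe spikes on a plastic strip, 50 x 120 x 19 mm; bystander lying loose on the bench. Origin under its middle.
- spike_key: T-handled spike key, 97 x 84 x 14 mm (handle 14 mm thick); bystander lying loose on the bench. Origin under its middle.
- grease_jar: grease jar, 60 mm across, 62 mm high; bystander lying loose on the bench. Origin under its middle.
Things that resemble listed ones, but are neither listed nor needed, are in the scene too. Leave any blue or purple look-alike of the part that bears mid_b alone.

How it is judged:
On the way:
1. all three wheels have been turned by at least an eighth of a turn (0.7 rad, either way) and stand so, still on their axles (distance of each of rib_a, rib_b, rib_c from where it was at the start of the episode above 0.0219 m and distance of worn_wheel from where it was at the start of the episode below 0.006 m), for 0.1 s.
At the end, for the whole second after the job is handed in: The wheel whose bearing drags stands on the tin's spindle, upright within 3 degrees, its sleeve down on the collar within 2.5 mm and centred within 3 mm, at rest; the two sound wheels sit on their axles within 5 mm of where they were (horizontal distance between worn_wheel and seat below 0.003 m and z of worn_wheel in the frame of seat between -0.0025 and 0.0025 m and angle between worn_wheel's own z axis and vertical below 0.06 rad and linear speed of worn_wheel below 0.02 m/s and distance of each of sound_wheel_p, sound_wheel_q from where it was at the start of the episode below 0.005 m); the robot touches nothing.
It fails at once if a sound wheel is pulled off its axle (moved more than 12 mm) (distance of any of sound_wheel_p, sound_wheel_q from where it was at the start of the episode above 0.012 m).
It fails at once if the wheel is forced or dropped onto the flushing tin (more than 40 N between them) (contact force between worn_wheel and tin above 40 N).
It fails at once if a wheel is wrenched or pressed against its axle with more than 60 N (contact force between any of sound_wheel_p, worn_wheel, sound_wheel_q and spider above 60 N).
It fails at once if a piece of the cricket kit or the grease jar is moved more than 30 mm (distance of any of ball_1, ball_2, marker_disc, bails, toe_guard, spike_set, spike_key, grease_jar from where it was at the start of the episode above 0.03 m).
It also fails if it takes over 61 s, if anything falls off the work surface, if the arm or the gripper's body presses on something with over 40 N, if the wrist force passes 120 N, or if a joint passes its speed limit or range.

ROBOT

A 6-joint arm with a two-finger parallel gripper is mounted at the origin on the work surface. World frame = base frame: x ahead of the robot, y to its left, z up, the work surface at z = 0. Lengths are in m, angles in rad, forces in N, time in s.
With the tool pointing down it reaches from about 0.3 to 1 m from the base axis. Payload 5.1 kg.
Tool frame: the origin (TCP) lies between the finger pads; the fingertips stand 17 mm ahead of it and the grasp point (between the pads) lies 2 mm behind it; y points along the fingers, z is the direction in which the jaws open and shut, and the axes are right-handed (so a half turn about y gives the same grasp; the last joint's range is limited). The gripper opens to 95 mm and grips with 3 to 60 N. Pads are 20 mm wide; open, the fingers measure 119 mm over their backs; the gripper's body (75 mm by 180 mm) begins 59 mm behind the grasp point.
Start: joints at [1.171, 0.124, 1.65, -0, 1.367, -0.083], TCP at [0.203, 0.618, 0.232] pointing down, gripper open.
Joint ranges: [-2.61, 2.61], [-1.02, 2.33], [0.03, 2.71], [-1.35, 4.49], [0.32, 2.68], [-2.91, 2.91]. Speed limits (rad/s): [2.57, 2.57, 3.14, 3.14, 3.14, 3.14].

INTERFACE

Orientations are given as a unit quaternion [w, x, y, z].
In Python, from workcell import ctrl gives the robot as it stands. The module is installed in compiled form; this text tells all that it offers.
- The arm moves only by the tool arm_command, never from a script. Its argument "targets" is a list of rows, each a list of 2 entries, a list of its own where there are three numbers: the shift along the tool's x, y, z in cm, then the turn, a rotation vector about the tool's x, y, z in degrees. A call has 1 to 5 rows; each row shifts and turns the commanded pose from where the row before left it, along the tool's axes as they then stand; what a row does not reach is not made up. A row lasts 1/10 s, in which the tool goes at most 50 mm and 8.59 degrees, less where a joint would pass 70% of its speed; a pose out of reach is approached as far as the arm can. A call with a gripper value outside its range is refused whole. "hand" is the opening, from 0 (shut) to 1 (fully open), set as the call begins (left out, the last holds). The fingers move at their own pace and stop on an object; "force" is the grip in N (left out, the last holds). Time passes only in rows, so rows that do not move let the fingers close. It gives the time, the measured TCP pose, the force and the opening at its end, in the units of the state.
- ctrl.sense(): the state, without advancing time (a new reading comes with each control period).
- ctrl.capture(name): name is "side" or "top" or "wrist"; returns a dict with "pixels" (384x512x3 uint8, red, green, blue), "z_map" (384x512 float32, m along the optical axis (not along the pixel's ray), 0 where there is no reading), "vfov" (degrees; the focal length in pixels is half the picture's height over the tangent of half this angle, whatever the lens; pixels are square), "cx", "cy" (the principal point, pixels), "R" (3x3) and "t" (3): a world point X has camera coordinates R X + t. Camera axes: x right, y down, z forward; pixel columns grow to the right and rows downward; lengths in m; the calibration is good to about 2 mm. A picture is of the moment at which its call begins.
- ctrl.close_job(): hands the job in, once; it reports no verdict.
Trained networks look in the newest picture that a camera, given by its name, has taken for a name from the list of things; names that differ only in an ending like _2 or _b are one class to them, and where a whole thing is asked for, a point or a joint stands for the part that bears it (a point fixed in the world has none). Each returns a list of dicts, best first, with "confidence" (0 to 1); they miss things now and then, are a little off and sometimes report something else, mostly with a low value. They report only what shows in the picture. A call takes as long as a camera call. They do not tell look-alikes from the thing itself.
- ctrl.find_in(label, camera): "box" ([left, top, right, bottom] in pixels, round what is visible of it).
- ctrl.mark_of(label, camera): "point" ([row, column] in pixels: a listed point, or the origin of a listed thing).
The state is a dict: "time": time; "joint_pos": joint angles; "joint_velocities": joint speeds; "joint_efforts": joint torques, N m; "tool_pos": TCP position; "tool_rot": TCP orientation; "ft_force": force on the tool from outside, world axes, zero at the start; "torque": the same for the moment, N m; "grip_width": opening from 0.0 (shut) to 1.0 (fully open).
Only numpy, scipy, OpenCV 4.12 (cv2) and the standard library are available. Lean on these libraries where they do the work, as an engineer would, in place of code of your own. Each camera call takes 0.05 s, during which the arm holds its last target.

## Working session

There is one attempt and no reset: what is moved stays moved. The work goes in short steps, Python scripts to look and compute and a tool call to move; the robot and the scene stay as the last step left them, time stands still between calls to the robot, and variables do not carry over. Pictures are saved under pics/ and viewed, and the job is handed in when it is done.

Besides the shell and the picture viewer there is one more tool, called by a JSON object that holds its "fn" and its "kwargs". arm_command: Moves the arm, as the interface text tells. Its arguments: {"type":"object","properties":{"targets":{"type":"array"},"hand":{"type":"number"},"force":{"type":"number"}},"required":["targets"]}

```bash
mkdir -p pics
cat > h.py <<'E'
import numpy as np, cv2
from workcell import ctrl
def cam(name,save=None):
    c=ctrl.capture(name)
    if save: cv2.imwrite('pics/'+save,cv2.cvtColor(c['pixels'],cv2.COLOR_RGB2BGR))
    return c
def foc(c): return c['pixels'].shape[0]/2/np.tan(np.radians(c['vfov'])/2)
def world(c,r,col,z=None):
    f=foc(c); ray=np.array([(col-c['cx'])/f,(r-c['cy'])/f,1.])
    R=np.array(c['R']);t=np.array(c['t'])
    o=-R.T@t; d=R.T@ray
    if z is not None: return o+d*(z-o[2])/d[2]
    return o+d*c['z_map'][int(round(r)),int(round(col))]
def pix(c,X):
    p=np.array(c['R'])@np.array(X)+np.array(c['t']); f=foc(c)
    return np.array([p[1]/p[2]*f+c['cy'],p[0]/p[2]*f+c['cx']])
E
python3 - <<'E'
from h import *
s=ctrl.sense(); print({k:np.round(v,3).tolist() for k,v in s.items()})
for n in ['top','side','wrist']:
    c=cam(n,n+'0.png'); print(n,np.round(-np.array(c['R']).T@c['t'],3),foc(c))
    for l in ['mid_a','rib_a','spider','seat','ball_1','marker_disc','bails','toe_guard','spike_set','spike_key','grease_jar']:
        for d in ctrl.mark_of(l,n):
            p=d['point']
            try: w=np.round(world(c,*p),3)
            except Exception as e: w=None
            print(l,round(d['confidence'],2),np.round(p,1),w)
E
```

```text
{'time': 0.0, 'joint_pos': [1.171, 0.124, 1.652, -0.0, 1.367, -0.083], 'joint_velocities': [0.001, 0.001, 0.001, -0.0, -0.001, 0.0], 'joint_efforts': [-0.0, -41.759, -35.993, 0.077, 0.049, -0.0], 'tool_pos': [0.202, 0.617, 0.23], 'tool_rot': [-0.698, 0.699, -0.112, 0.111], 'ft_force': [-0.577, -0.252, 0.619], 'torque': [0.016, 0.062, -0.024], 'grip_width': 1.002}
top [0.337 0.043 1.466] 377.2422580023997
mid_a 0.88 [169.7 243.8] [0.605 0.131 0.079]
mid_a 0.87 [195.9 223. ] [0.508 0.21  0.065]
mid_a 0.84 [248.7 143.3] [0.31  0.509 0.042]
mid_a 0.78 [278.2 200.6] [ 0.198  0.299 -0.004]
mid_a 0.76 [131.1 331.9] [ 0.763 -0.207  0.042]
mid_a 0.65 [132.5 217.7] [0.758 0.236 0.046]
mid_a 0.57 [196.9 259.4] [0.503 0.073 0.068]
rib_a 0.86 [187.  257.8] [0.541 0.079 0.068]
rib_a 0.81 [160.9 245.2] [ 0.656  0.131 -0.003]
rib_a 0.73 [255.5 135.7] [0.285 0.54  0.033]
rib_a 0.72 [133.9 333.5] [ 0.753 -0.213  0.038]
rib_a 0.71 [280.3 190.8] [ 0.19   0.336 -0.   ]
rib_a 0.65 [192.1 218.4] [0.53  0.235 0.006]
spider 0.77 [188.8 243.9] [0.538 0.133 0.039]
spider 0.64 [194.6 224.9] [0.51  0.2   0.084]

[... 1438 characters left out ...]
0.541 -0.178  0.03 ]
ball_1 0.64 [248.7 379.5] [ 0.614 -0.4    0.058]
ball_1 0.59 [173.4 297.7] [0.702 0.014 0.037]
ball_1 0.31 [289.  298.2] [ 0.344 -0.286  0.009]
marker_disc 0.97 [147.7 192.5] [0.511 0.431 0.034]
bails 0.75 [228.8 250.4] [ 0.4   -0.02   0.011]
toe_guard 0.7 [291.  345.7] [ 0.446 -0.397  0.001]
toe_guard 0.2 [184.  254.7] [0.529 0.082 0.065]
spike_set 0.8 [201.  184.7] [0.32  0.253 0.004]
spike_key 0.46 [287.9 302.8] [ 0.361 -0.292 -0.001]
grease_jar 0.64 [186.3 315.6] [ 0.7   -0.076  0.033]
grease_jar 0.54 [147.  194.4] [0.516 0.424 0.039]
wrist [0.123 0.645 0.383] 344.15725426112215
mid_a 0.58 [268.  211.1] [0.294 0.537 0.044]
rib_a 0.86 [250.7 218.9] [0.283 0.549 0.031]
```

Run:
```python
import cv2
a=cv2.imread('pics/top0.png')
cv2.imwrite('pics/topcrop.png',cv2.resize(a[110:230,190:350],None,fx=5,fy=5,interpolation=cv2.INTER_CUBIC))
a=cv2.imread('pics/side0.png')
cv2.imwrite('pics/sidecrop.png',cv2.resize(a[125:255,190:350],None,fx=4.5,fy=4.5,interpolation=cv2.INTER_CUBIC))
```

```text
(no output)
```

View pics/top0.png

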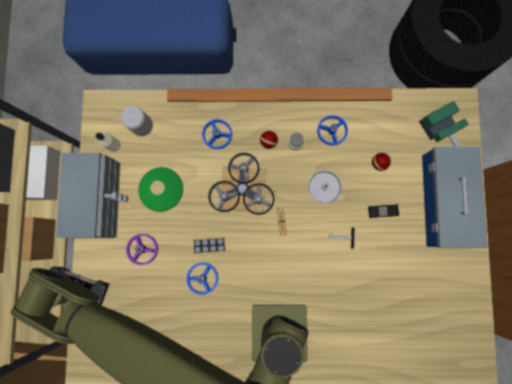

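View pics/topcrop.png

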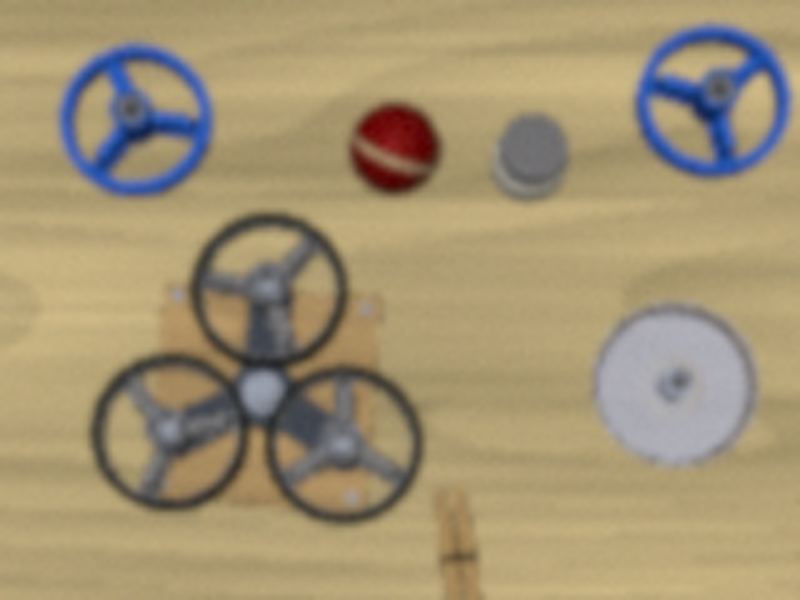

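View pics/sidecrop.png

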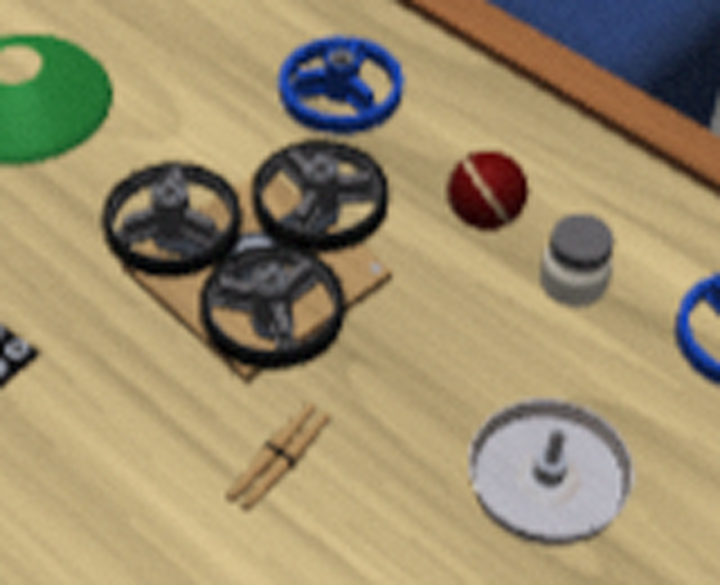

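View pics/side0.png

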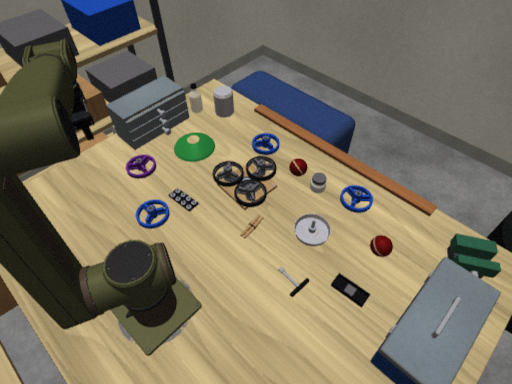

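The listed wheels are the three grey-and-black ones on the spider, in the top image at about (row, col) (170,244), (196,223) and (197,259). The look-alikes are blue at (131,217), (130,332) and (278,202), plus purple at (249,142). I leave those alone. The tin is at (186,324). Next I measure the hub centres.

```bash
cat >> h.py <<'E'
def cloud(c):
    f=foc(c); h,w=c['z_map'].shape; rr,cc=np.mgrid[:h,:w]; z=c['z_map']
    P=np.stack([(cc-c['cx'])/f*z,(rr-c['cy'])/f*z,z],-1)
    P=(P-np.array(c['t']))@np.array(c['R']); P[z<=0]=np.nan
    return P
def Rm(q): 
    from scipy.spatial.transform import Rotation as Ro
    return Ro.from_quat(np.roll(q,-1)).as_matrix()
E
python3 - <<'E'
from h import *
print(np.round(Rm(ctrl.sense()['tool_rot']),3))
W={'N':(.595,.131),'L':(.51,.205),'R':(.505,.075)}
for n in ['top','side']:
    c=cam(n); P=cloud(c)
    for k,(x,y) in W.items():
        d=np.hypot(P[...,0]-x,P[...,1]-y); m=(d<.03)&(P[...,2]>.06)
        q=P[m]; print(n,k,m.sum(),np.round(np.median(q,0),4),np.round(np.percentile(q[:,2],[50,90,97]),4), np.round(np.median(q[q[:,2]>np.percentile(q[:,2],60)],0),4))
        m=(d<.075)&(P[...,2]>.025)&(P[...,2]<.07); rgb=c['pixels'].astype(float).mean(-1); m&=(rgb<60); q=P[m]
        A=np.c_[2*q[:,:2],np.ones(len(q))]; 
        if len(q)>10: print('  tyre',len(q),np.round(np.linalg.lstsq(A,(q[:,:2]**2).sum(1),rcond=None)[0][:2],4),np.round(np.median(q[:,2]),4))
    d=np.hypot(P[...,0]-.55,P[...,1]+.177); m=(d<.025)&(P[...,2]>.035); print('spindle',m.sum(),np.round(P[m],3).tolist()[:12])
    print('jar etc rim fit'); 
    m=(d<.075)&(P[...,2]>.012)&(P[...,2]<.03)&(d>.055); q=P[m];A=np.c_[2*q[:,:2],np.ones(len(q))];s=np.linalg.lstsq(A,(q[:,:2]**2).sum(1),rcond=None)[0];print(np.round(s[:2],4),np.sqrt(s[2]+s[0]**2+s[1]**2))
E
```

```text
[[ 0.95  -0.     0.312]
 [-0.312 -0.     0.95 ]
 [-0.    -1.    -0.   ]]
top N 64 [0.6079 0.1273 0.0769] [0.0769 0.0854 0.0885] [0.6139 0.134  0.0821]
  tyre 37 [0.5889 0.137 ] 0.0558
top L 92 [0.5107 0.2077 0.0789] [0.0789 0.0849 0.086 ] [0.5083 0.2075 0.083 ]
  tyre 30 [0.5179 0.1943] 0.058
top R 89 [0.4994 0.0777 0.0799] [0.0799 0.0849 0.0859] [0.4991 0.0778 0.0837]
  tyre 24 [0.5333 0.0949] 0.0559
spindle 10 [[0.557, -0.177, 0.059], [0.557, -0.181, 0.062], [0.553, -0.173, 0.061], [0.552, -0.176, 0.066], [0.552, -0.179, 0.069], [0.55, -0.174, 0.053], [0.549, -0.176, 0.065], [0.548, -0.18, 0.068], [0.548, -0.176, 0.045], [0.547, -0.178, 0.053]]
jar etc rim fit
[ 0.5516 -0.1787] 0.06223365711308592
side N 80 [0.6045 0.1254 0.0718] [0.0718 0.0818 0.0842] [0.6087 0.131  0.0802]
  tyre 386 [0.5979 0.1338] 0.0533
side L 88 [0.5039 0.2021 0.0766] [0.0766 0.0817 0.0829] [0.5058 0.2074 0.0802]
  tyre 350 [0.5088 0.2028] 0.0532
side R 101 [0.4926 0.0746 0.0752] [0.0752 0.0826 0.0834] [0.4948 0.0744 0.0814]
  tyre 414 [0.5026 0.0775] 0.0535
spindle 20 [[0.546, -0.175, 0.063], [0.546, -0.179, 0.065], [0.55, -0.18, 0.063], [0.541, -0.178, 0.065], [0.543, -0.181, 0.065], [0.547, -0.183, 0.063], [0.542, -0.179, 0.058], [0.543, -0.182, 0.061], [0.545, -0.185, 0.061], [0.543, -0.179, 0.051], [0.544, -0.182, 0.054], [0.547, -0.184, 0.052]]
jar etc rim fit
[ 0.5461 -0.1796] 0.06271724122836315
```

Run:
```python
from h import *
c=cam('wrist');R=np.array(c['R']); s=ctrl.sense();T=Rm(s['tool_rot'])
print(np.round(R@T,3), np.round(T.T@(-R.T@c['t']-s['tool_pos']),4), c['cx'],c['cy'])
print(pix(c,s['tool_pos']))
```

```text
[[-0.     0.001  1.   ]
 [ 0.956 -0.292  0.001]
 [ 0.292  0.956 -0.   ]] [-0.0843 -0.1513  0.0008] 254.76416548677528 187.98028231322473
[261.9072526  253.15230254]
```

{"fn": "arm_command", "kwargs": {"targets": [[[4,0,-3],[0,0,0]],[[4,0,-3],[0,0,0]],[[4,0,-3],[0,0,0]],[[4,0,-3],[0,0,0]],[[4,0,-3],[0,0,0]]], "hand": 0.65, "force": 10}}

```text
time: 2.45
tool_pos: [0.3466, 0.4112, 0.2319]
tool_rot: [0.698, -0.698, 0.111, -0.112]
ft_force: [0.4, 0.2, 0.6]
grip_width: 0.667
```

{"fn": "arm_command", "kwargs": {"targets": [[[3.8,0,-3],[0,0,0]],[[3.8,0,-3],[0,0,0]],[[3.8,0,-3],[0,0,0]],[[3.8,0,-3],[0,0,0]],[[3.8,0,-3],[0,0,0]]]}}

```text
time: 2.95
tool_pos: [0.4805, 0.2093, 0.232]
tool_rot: [0.698, -0.698, 0.111, -0.112]
ft_force: [1.2, 1.4, -0.3]
grip_width: 0.648
```

{"fn": "arm_command", "kwargs": {"targets": [[[3,0,-3],[0,0,0]],[[3,0,-3],[0,0,0]],[[0,0,0],[0,0,0]]]}}

```text
time: 3.25
tool_pos: [0.5197, 0.1316, 0.2318]
tool_rot: [-0.698, 0.698, -0.113, 0.114]
ft_force: [0.4, 0.7, -0.1]
grip_width: 0.645
```

Run:
```python
from h import *
c=cam('wrist','w1.png');P=cloud(c);s=ctrl.sense();print(s['tool_pos'],c['t'])
np.save('w1.npy',P)
for l in ['mid_a','rib_a']:
  for d in ctrl.mark_of(l,'wrist'):
    p=d['point'];print(l,round(d['confidence'],2),np.round(p,1),np.round(world(c,*p,z=.084 if l[0]=='m' else .07),4))
for k,(x,y) in {'N':(.607,.13),'L':(.506,.207),'R':(.497,.077)}.items():
    d=np.hypot(P[...,0]-x,P[...,1]-y); m=(d<.03)&(P[...,2]>.077)&(P[...,2]<.095)
    q=P[m]; print(k,m.sum(),np.round(np.median(q,0),4),'bbox mid',np.round((q[:,:2].min(0)+q[:,:2].max(0))/2,4),np.round(np.ptp(q[:,:2],axis=0),4))
```

```text
[0.51874717 0.13348092 0.23171781] [-0.28975079 -0.46320103  0.25894431]
mid_a 0.92 [172.1 195.2] [0.4958 0.0838 0.084 ]
mid_a 0.91 [258.8 289.1] [0.6055 0.1386 0.084 ]
mid_a 0.66 [135.1 328.9] [0.5016 0.206  0.084 ]
mid_a 0.26 [106.7 106.1] [0.4185 0.033  0.084 ]
rib_a 0.78 [286.4 278.9] [0.6407 0.1183 0.07  ]
rib_a 0.7 [201.  206.1] [0.5285 0.0798 0.07  ]
N 707 [0.6147 0.1371 0.0813] bbox mid [0.615  0.1371] [0.0327 0.0328]
L 931 [0.506  0.2109 0.0816] bbox mid [0.5064 0.2107] [0.0325 0.0325]
R 860 [0.4964 0.0799 0.0815] bbox mid [0.497  0.0793] [0.0327 0.0328]
```

View pics/w1.png

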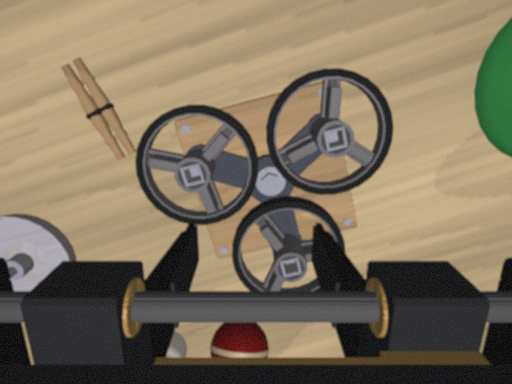

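```bash
cat >> h.py <<'E'
def tcp(n=4):
    L=[]
    for i in range(n):
        if i: ctrl.capture('wrist')
        L.append(ctrl.sense())
    p=np.mean([s['tool_pos'] for s in L],0); T=Rm(L[-1]['tool_rot'])
    return p,T,L
def go(target,n=3):
    p,T,L=tcp(n); d=T.T@(np.array(target)-p)
    print('t',L[-1]['time'],'tcp',np.round(p,4),'tool delta cm',np.round(d*100,2),'yaw',np.round(np.degrees(np.arctan2(T[0,2],T[1,2])),1),'tilt',np.round(T[:,1],3),'j',np.round(L[-1]['joint_pos'],2),'F',np.round(np.mean([s['ft_force'] for s in L],0),2),'M',np.round(np.mean([s['torque'] for s in L],0),3),L[-1]['grip_width'])
E
python3 - <<'E'
from h import *
go([.4968,.0796,.087])
E
```

```text
t 3.5 tcp [0.5176 0.136  0.2316] tool delta cm [-0.23 14.46 -6.01] yaw 18.1 tilt [-0.  0. -1.] j [ 0.16 -0.13  1.91  0.    1.37 -1.1 ] F [ 0.02  0.57 -0.1 ] M [ 0.018  0.032 -0.018] 0.6507146553688888
```

{"fn": "arm_command", "kwargs": {"targets": [[[-0.1,2,-3],[0,0,0]],[[-0.1,3,-3],[0,0,0]],[[0,4,0],[0,0,0]],[[0,2.4,0],[0,0,0]],[[0,0,0],[0,0,0]]], "hand": 0.65}}

```text
time: 4.0
tool_pos: [0.4938, 0.0798, 0.1135]
tool_rot: [-0.698, 0.699, -0.114, 0.108]
ft_force: [-0.8, -0.1, -0.3]
grip_width: 0.652
```

Run:
```python
from h import *
c=cam('wrist','w2.png');P=cloud(c)
go([.4968,.0796,.087],4)
m=(np.hypot(P[...,0]-.497,P[...,1]-.08)<.03)&(P[...,2]>.077)&(P[...,2]<.095);q=P[m]
if len(q): print(m.sum(),np.round(np.median(q,0),4),np.round((q[:,:2].min(0)+q[:,:2].max(0))/2,4),np.round(np.ptp(q[:,:2],axis=0),4))
c=cam('side','s2.png');a=cv2.imread('pics/s2.png');cv2.imwrite('pics/s2.png',cv2.resize(a[130:240,180:320],None,fx=5,fy=5))
```

```text
t 4.2 tcp [0.4975 0.0799 0.1184] tool delta cm [-0.07  3.14 -0.05] yaw 18.1 tilt [ 0.004  0.    -1.   ] j [ 0.05 -0.1   2.07 -0.    1.17 -1.2 ] F [0.44 0.11 0.61] M [-0.039  0.023  0.003] 0.6512107190038324
2006 [0.4967 0.0798 0.0816] [0.4973 0.0795] [0.0335 0.0322]
```

View pics/w2.png

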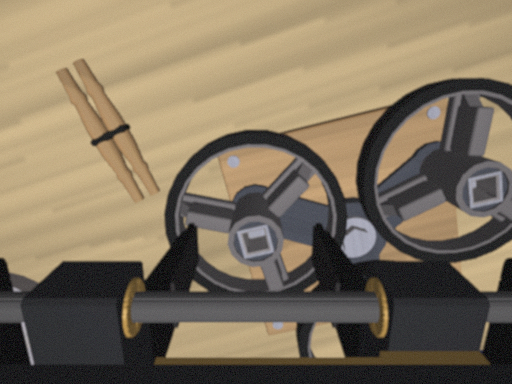

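View pics/s2.png

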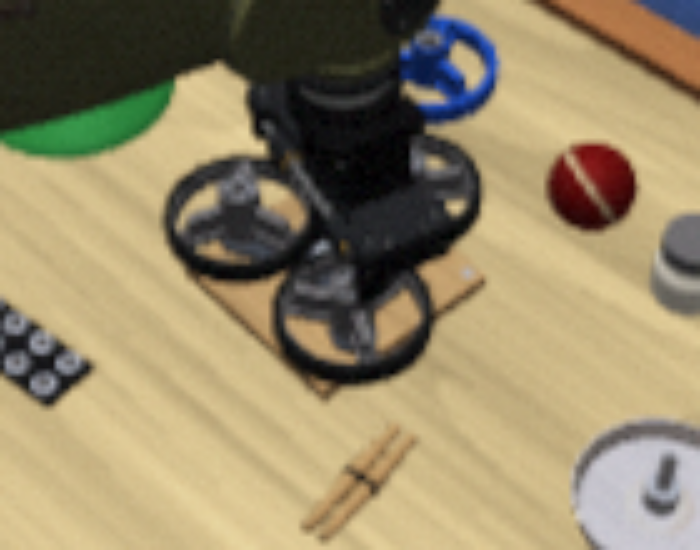

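The hub of wheel R is at about (row 238, col 256), midway between the finger tips. I descend and grip it lightly.

{"fn": "arm_command", "kwargs": {"targets": [[[0,1.6,0],[0,0,0]],[[0,1.4,0],[0,0,0]],[[0,0,0],[0,0,0]]]}}

```text
time: 4.55
tool_pos: [0.4969, 0.0791, 0.0869]
tool_rot: [-0.698, 0.698, -0.112, 0.111]
ft_force: [-1.1, 0.5, -0.3]
grip_width: 0.648
```

{"fn": "arm_command", "kwargs": {"targets": [[[0,0,0],[0,0,0]],[[0,0,0],[0,0,0]],[[0,0,0],[0,0,0]]], "hand": 0.1, "force": 12}}

```text
time: 4.85
tool_pos: [0.4977, 0.079, 0.0882]
tool_rot: [0.698, -0.698, 0.111, -0.112]
ft_force: [-0.8, 0.1, 0.1]
grip_width: 0.455
```

Run:
```python
from h import *
go([.4968,.0796,.087],4)
```

```text
t 5.0 tcp [0.4976 0.079  0.0881] tool delta cm [-0.1   0.11  0.04] yaw 18.1 tilt [ 0. -0. -1.] j [ 0.05 -0.06  2.1  -0.    1.11 -1.2 ] F [-0.6  -0.12  0.22] M [-0.032  0.014  0.008] 0.34856559549283245
```

{"fn": "arm_command", "kwargs": {"targets": [[[0,0,0],[0,6,0]],[[0,0,0],[0,6,0]],[[0,0,0],[0,6,0]],[[0,0,0],[0,6,0]],[[0,0,0],[0,6,0]]], "hand": 0.1, "force": 30}}

```text
time: 5.5
tool_pos: [0.4978, 0.0792, 0.088]
tool_rot: [0.645, -0.645, 0.29, -0.29]
ft_force: [1.2, 1.0, 0.4]
grip_width: 0.341
```

Run:
```python
from h import *
s=ctrl.sense();print(s['ft_force'],s['torque'],s['joint_efforts'])
p,T,L=tcp(4)
for s in L: print(np.round(s['ft_force'],2),np.round(s['torque'],3),s['joint_pos'][5],s['joint_efforts'][5],s['grip_width'])
```

```text
[1.18927518 1.00402623 0.42619573] [ 0.10908653 -0.15592246  0.02242864] [ -0.41041614 -29.08300281 -31.74807429  -0.19159241   0.30125742
  -0.84019734]
[1.19 1.   0.43] [ 0.109 -0.156  0.022] -0.6752793067384443 -0.8401973359286785 0.341268384255439
[ 0.53 -0.09  0.35] [ 0.086 -0.079 -0.008] -0.6725988086095945 0.2397433016449213 0.33911082724432734
[-0.42  0.94 -0.17] [ 0.109 -0.18   0.001] -0.6797438608944669 0.45972478576004505 0.3416144911898469
[ 1.05  1.3  -0.04] [ 0.165 -0.176 -0.005] -0.6816261994819197 0.12112598866224289 0.337249234900548
```

{"fn": "arm_command", "kwargs": {"targets": [[[0,0,0],[0,6,0]],[[0,0,0],[0,6,0]],[[0,0,0],[0,6,0]],[[0,0,0],[0,6,0]]]}}

```text
time: 6.05
tool_pos: [0.4981, 0.0793, 0.088]
tool_rot: [0.572, -0.57, 0.417, -0.417]
ft_force: [2.2, 1.3, -1.4]
grip_width: 0.341
```

Run:
```python
from h import *
p,T,L=tcp(6)
for s in L: print(np.round(s['ft_force'],2),np.round(s['torque'],3),s['joint_pos'][5],s['joint_efforts'][5],s['grip_width'])
```

```text
[ 2.23  1.34 -1.36] [ 0.273 -0.472  0.025] -0.2587422894916509 -0.8382078073918819 0.341225299777635
[2.2  1.26 0.96] [ 0.235 -0.313  0.028] -0.25590225048343457 0.26450442150235176 0.3400781704950359
[ 2.09  1.13 -0.31] [ 0.226 -0.383  0.001] -0.2627364371541068 0.47115739434957504 0.3383968108804979
[ 2.48  1.44 -0.08] [ 0.33  -0.453 -0.005] -0.2642178178165865 0.12934384401887655 0.3391758478658098
[ 2.48  2.48 -0.12] [ 0.309 -0.479 -0.004] -0.2639661667341818 0.01869259402155876 0.3409478113564943
[ 1.71  1.89 -0.1 ] [ 0.341 -0.48   0.003] -0.2633981718843406 -0.003393742663320154 0.3424637871775482
```

{"fn": "arm_command", "kwargs": {"targets": [[[0,0,0],[0,0,0]],[[0,0,0],[0,0,0]]], "hand": 0.65}}

```text
time: 6.5
tool_pos: [0.4967, 0.0786, 0.0873]
tool_rot: [-0.571, 0.572, -0.416, 0.416]
ft_force: [-0.3, 0.4, 0.0]
grip_width: 0.458
```

{"fn": "arm_command", "kwargs": {"targets": [[[0,-3.2,0],[0,0,0]],[[-4,0,1.7],[0,0,0]],[[-4,0,1.6],[0,0,0]],[[-4.2,0,1.6],[0,0,0]],[[0,0,0],[0,0,0]]]}}

```text
time: 7.0
tool_pos: [0.5061, 0.2137, 0.1196]
tool_rot: [-0.573, 0.573, -0.415, 0.415]
ft_force: [0.3, -0.2, 0.4]
grip_width: 0.651
```

Run:
```python
from h import *
c=cam('wrist','w3.png');P=cloud(c)
go([.507,.2105,.088],4)
m=(np.hypot(P[...,0]-.506,P[...,1]-.21)<.03)&(P[...,2]>.077)&(P[...,2]<.095);q=P[m]
if len(q): print(m.sum(),np.round(np.median(q,0),4),np.round((q[:,:2].min(0)+q[:,:2].max(0))/2,4),np.round(np.ptp(q[:,:2],axis=0),4))
```

```text
t 7.2 tcp [0.506  0.2102 0.1191] tool delta cm [0.   3.11 0.11] yaw 72.2 tilt [-0.001 -0.001 -1.   ] j [ 0.29 -0.    1.98 -0.    1.17 -0.02] F [-0.55 -0.07  0.18] M [-0.084  0.02  -0.003] 0.64764376359835
1900 [0.5067 0.2118 0.0817] [0.507  0.2112] [0.0324 0.0333]
```

View pics/w3.png

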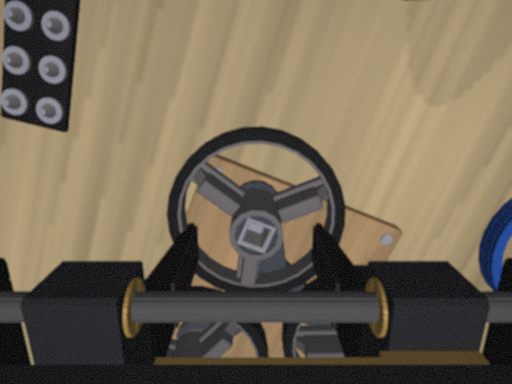

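Wheel L's hub is at (row 232, col 256) and centred between the jaws. I descend, grip it and turn it back the other way.

{"fn": "arm_command", "kwargs": {"targets": [[[0,1.6,0],[0,0,0]],[[0,1.5,0.1],[0,0,0]],[[0,0,0],[0,0,0]]]}}

```text
time: 7.5
tool_pos: [0.5077, 0.2097, 0.0868]
tool_rot: [-0.571, 0.571, -0.417, 0.417]
ft_force: [1.1, 1.2, 1.5]
grip_width: 0.651
```

{"fn": "arm_command", "kwargs": {"targets": [[[0,0,0],[0,0,0]],[[0,0,0],[0,0,0]],[[0,0,0],[0,0,0]],[[0,0,0],[0,0,0]]], "hand": 0.1, "force": 30}}

```text
time: 7.9
tool_pos: [0.5073, 0.2103, 0.0885]
tool_rot: [-0.571, 0.572, -0.416, 0.416]
ft_force: [-0.5, 0.4, 0.3]
grip_width: 0.374
```

{"fn": "arm_command", "kwargs": {"targets": [[[0,0,0],[0,-6,0]],[[0,0,0],[0,-6,0]],[[0,0,0],[0,-6,0]],[[0,0,0],[0,-6,0]],[[0,0,0],[0,-6,0]]]}}

```text
time: 8.4
tool_pos: [0.5073, 0.2103, 0.0885]
tool_rot: [-0.66, 0.661, -0.253, 0.253]
ft_force: [-0.5, -1.2, 0.7]
grip_width: 0.342
```

Run:
```python
from h import *
p,T,L=tcp(4)
for s in L: print(np.round(s['ft_force'],2),np.round(s['torque'],3),s['joint_pos'][5],s['joint_efforts'][5],s['grip_width'])
```

```text
[-0.48 -1.17  0.74] [-0.164  0.02  -0.026] -0.5441068737446968 0.84909338504076 0.3416863377051051
[-0.05 -1.33  0.37] [-0.156  0.094 -0.012] -0.5468244560165886 -0.24989495985209942 0.3398206430119574
[ 0.34 -1.1   0.06] [-0.163  0.114  0.018] -0.5396607242954893 -0.4667432326823473 0.34289956234031704
[-0.77 -0.52  0.03] [-0.194  0.101 -0.   ] -0.5377593764386664 -0.12723442632704973 0.34278474864541314
```

{"fn": "arm_command", "kwargs": {"targets": [[[0,0,0],[0,-6,0]],[[0,0,0],[0,-6,0]],[[0,0,0],[0,-6,0]],[[0,0,0],[0,-6,0]]]}}

```text
time: 8.95
tool_pos: [0.5073, 0.21, 0.0886]
tool_rot: [-0.698, 0.699, -0.111, 0.111]
ft_force: [-0.9, -1.8, 1.2]
grip_width: 0.34
```

Run:
```python
from h import *
p,T,L=tcp(4)
for s in L: print(np.round(s['ft_force'],2),np.round(s['torque'],3),s['joint_pos'][5],s['joint_efforts'][5],s['grip_width'])
```

```text
[-0.9  -1.76  1.18] [-0.384  0.139 -0.032] -0.9606673469300555 0.8478866703808308 0.33950207648713776
[-0.82 -1.44  1.  ] [-0.274  0.127  0.014] -0.9635014520194897 -0.26176814921200275 0.3409300941430691
[-0.5  -1.75  0.31] [-0.357  0.211 -0.002] -0.9567146164304722 -0.4644203558564186 0.3400764256367675
[-0.2  -1.81 -0.38] [-0.403  0.165 -0.04 ] -0.9551483910676148 -0.12163201812654734 0.34583850727906396
```

{"fn": "arm_command", "kwargs": {"targets": [[[0,0,0],[0,0,0]],[[0,0,0],[0,0,0]]], "hand": 0.65}}

```text
time: 9.3
tool_pos: [0.5078, 0.2107, 0.0888]
tool_rot: [0.698, -0.698, 0.112, -0.112]
ft_force: [-0.5, 0.8, 0.3]
grip_width: 0.458
```

{"fn": "arm_command", "kwargs": {"targets": [[[0,-3.2,0],[0,0,0]],[[4.2,0,-1.2],[0,0,0]],[[4.2,0,-1.2],[0,0,0]],[[4.2,0,-1.2],[0,0,0]],[[0,0,0],[0,0,0]]]}}

```text
time: 9.8
tool_pos: [0.6199, 0.1344, 0.1212]
tool_rot: [0.698, -0.698, 0.112, -0.114]
ft_force: [-0.4, 0.9, -0.2]
grip_width: 0.651
```

Run:
```python
from h import *
c=cam('wrist','w4.png');P=cloud(c)
go([.6155,.1366,.088],4)
m=(np.hypot(P[...,0]-.615,P[...,1]-.137)<.03)&(P[...,2]>.077)&(P[...,2]<.095);q=P[m]
if len(q): print(m.sum(),np.round(np.median(q,0),4),np.round((q[:,:2].min(0)+q[:,:2].max(0))/2,4),np.round(np.ptp(q[:,:2],axis=0),4))
```

```text
t 10.0 tcp [0.6162 0.1368 0.1204] tool delta cm [-0.06  3.24 -0.04] yaw 18.1 tilt [-0.001  0.    -1.   ] j [ 0.13  0.17  1.79  0.    1.18 -1.12] F [-0.26  0.23 -0.5 ] M [0.031 0.021 0.012] 0.6487070256218497
1923 [0.6152 0.1372 0.0817] [0.6159 0.1371] [0.0328 0.0326]
```

View pics/w4.png

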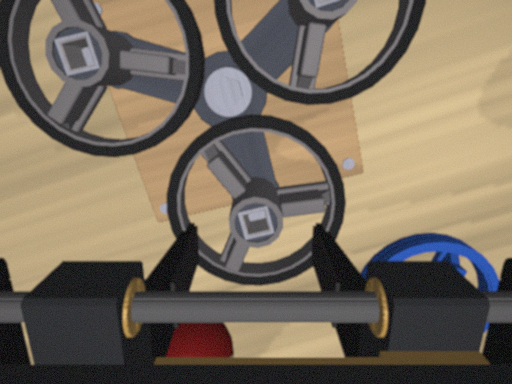

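{"fn": "arm_command", "kwargs": {"targets": [[[0,1.6,0],[0,0,0]],[[0,1.6,0],[0,0,0]],[[0,0,0],[0,0,0]]]}}

```text
time: 10.3
tool_pos: [0.6151, 0.1382, 0.0866]
tool_rot: [0.699, -0.698, 0.112, -0.111]
ft_force: [0.4, 0.9, 1.2]
grip_width: 0.649
```

{"fn": "arm_command", "kwargs": {"targets": [[[0,0,0],[0,0,0]],[[0,0,0],[0,0,0]],[[0,0,0],[0,0,0]],[[0,0,0],[0,0,0]]], "hand": 0.1, "force": 35}}

```text
time: 10.7
tool_pos: [0.6157, 0.1368, 0.0881]
tool_rot: [-0.698, 0.698, -0.112, 0.111]
ft_force: [0.1, -0.3, -0.1]
grip_width: 0.372
```

{"fn": "arm_command", "kwargs": {"targets": [[[0,0,0],[0,0,0]],[[0,0,0],[0,6,0]],[[0,0,0],[0,6,0]],[[0,0,0],[0,6,0]],[[0,0,0],[0,6,0]]]}}

```text
time: 11.2
tool_pos: [0.6162, 0.1373, 0.0883]
tool_rot: [0.66, -0.659, 0.256, -0.256]
ft_force: [0.4, 1.6, -2.9]
grip_width: 0.338
```

Run:
```python
from h import *
p,T,L=tcp(4)
for s in L: print(np.round(s['ft_force'],2),np.round(s['torque'],3),s['joint_pos'][5],s['joint_efforts'][5],s['grip_width'])
```

```text
[ 0.43  1.58 -2.86] [ 0.344 -0.274  0.224] -0.6975762386410941 -0.6568821519613266 0.3381611334837854
[ 1.67  1.16 -2.3 ] [ 0.308 -0.273  0.14 ] -0.6948252887998873 0.4089684784412384 0.33943655715154375
[ 1.21  1.19 -2.41] [ 0.343 -0.324  0.084] -0.7017924965343603 0.5493121035397053 0.34136694675704105
[ 1.42  1.5  -3.46] [ 0.405 -0.331  0.017] -0.7035155307435483 0.19861464388668537 0.34206062210440363
```

{"fn": "arm_command", "kwargs": {"targets": [[[0,0,0],[0,6,0]],[[0,0,0],[0,6,0]],[[0,0,0],[0,6,0]],[[0,0,0],[0,6,0]],[[0,0,0],[0,6,0]]]}}

```text
time: 11.85
tool_pos: [0.6168, 0.1375, 0.0883]
tool_rot: [0.572, -0.57, 0.416, -0.417]
ft_force: [4.0, 3.1, -4.7]
grip_width: 0.342
```

Run:
```python
from h import *
p,T,L=tcp(4)
for s in L: print(np.round(s['ft_force'],2),np.round(s['torque'],3),s['joint_pos'][5],s['joint_efforts'][5],s['grip_width'])
c=cam('wrist','w5.png')
```

```text
[ 3.95  3.15 -4.71] [ 0.515 -0.858  0.172] -0.17617793427695624 -0.6514731980860233 0.34154697545189705
[ 4.47  4.01 -5.16] [ 0.603 -0.954  0.123] -0.17326929456003232 0.4255360923707485 0.3384127472149274
[ 3.75  3.32 -5.81] [ 0.605 -0.911  0.12 ] -0.17972900434814956 0.5240426771342754 0.3385506921229255
[ 4.65  2.84 -5.47] [ 0.568 -0.939  0.086] -0.18124370943482074 0.17064442858099937 0.3402500907397865
```

View pics/w5.png

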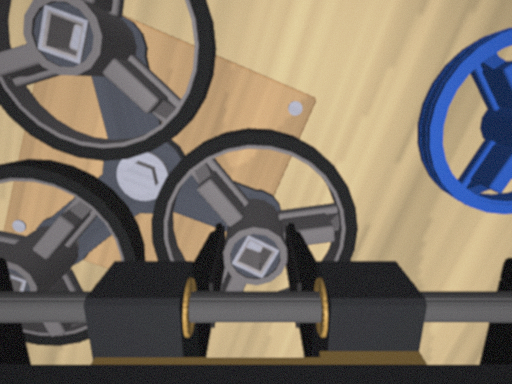

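Feel results: |Mz| was about 0.02–0.03 N m on R and L, and 0.17–0.22 N m on N, so N is the dragging wheel. The ribs keep their places relative to the jaws after 54°, so it turned with the gripper. Now I pull it straight up.

{"fn": "arm_command", "kwargs": {"targets": [[[0,-0.5,0],[0,0,0]],[[0,-0.5,0],[0,0,0]],[[0,-0.5,0],[0,0,0]]]}}

```text
time: 12.35
tool_pos: [0.6167, 0.1374, 0.1016]
tool_rot: [0.573, -0.571, 0.415, -0.416]
ft_force: [7.7, 2.6, -11.3]
grip_width: 0.338
```

Run:
```python
from h import *
go([.6155,.1366,.088],2)
```

```text
t 12.4 tcp [0.6168 0.1373 0.1022] tool delta cm [ 0.03  1.42 -0.15] yaw 72.0 tilt [ 0.002  0.001 -1.   ] j [ 0.13  0.19  1.8   0.    1.15 -0.18] F [  6.84   2.38 -10.49] M [ 0.606 -1.51   0.033] 0.3387743909208182
```

{"fn": "arm_command", "kwargs": {"targets": [[[0,-0.7,0],[0,0,0]],[[0,-0.7,0],[0,0,0]],[[0,-0.7,0],[0,0,0]],[[0,-0.7,0],[0,0,0]]]}}

```text
time: 12.8
tool_pos: [0.6152, 0.1366, 0.1312]
tool_rot: [-0.571, 0.573, -0.416, 0.415]
ft_force: [-0.7, -0.1, -3.7]
grip_width: 0.339
```

{"fn": "arm_command", "kwargs": {"targets": [[[0,-2.5,0],[0,0,0]],[[0,-2.5,0],[0,0,0]],[[0,0,0],[0,0,0]]]}}

```text
time: 13.1
tool_pos: [0.6183, 0.1371, 0.1864]
tool_rot: [0.573, -0.57, 0.414, -0.418]
ft_force: [-0.0, 1.6, -1.6]
grip_width: 0.342
```

Run:
```python
from h import *
c=cam('wrist','w6.png');cam('side','s6.png');cam('top','t6.png')
go([.6155,.1366,.088],3)
a=cv2.imread('pics/s6.png');cv2.imwrite('pics/s6.png',cv2.resize(a[110:260,180:340],None,fx=4,fy=4))
```

```text
t 13.35 tcp [0.615  0.1367 0.1798] tool delta cm [0.03 9.18 0.08] yaw 72.1 tilt [-0.004 -0.001 -1.   ] j [ 0.13  0.12  1.74 -0.    1.28 -0.18] F [-0.97 -0.03 -3.22] M [-0.042  0.042  0.007] 0.3395684437383312
```

View pics/w6.png

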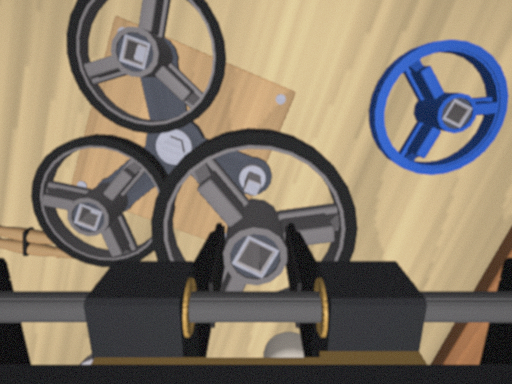

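View pics/s6.png

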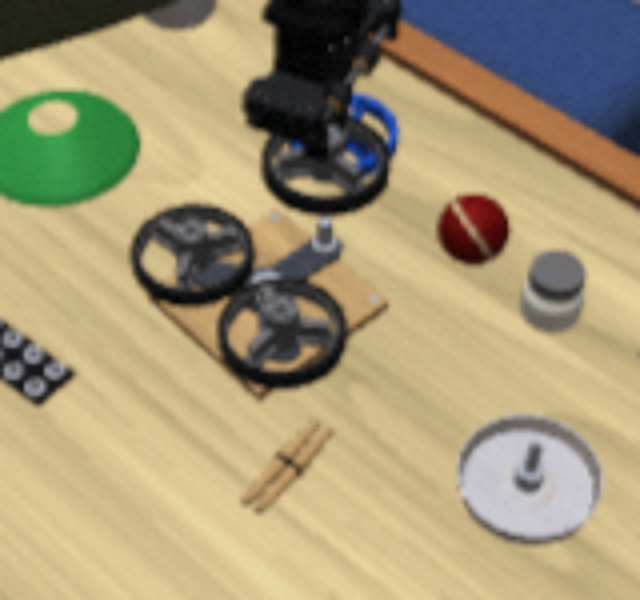

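The wheel is off the axle and level in the jaws, with the bare axle showing at wrist pixel (180,253). Next I carry it to just beyond the tin and look at the spindle.

{"fn": "arm_command", "kwargs": {"targets": [[[2.5,0,-1.2],[0,0,0]],[[4,0,-1.7],[0,0,0]],[[4,0,-1.7],[0,0,0]],[[4,0,-1.7],[0,0,0]],[[4,0,-1.7],[0,0,0]]]}}

```text
time: 13.85
tool_pos: [0.5954, -0.065, 0.1799]
tool_rot: [-0.571, 0.572, -0.417, 0.415]
ft_force: [0.2, -1.1, -3.3]
grip_width: 0.34
```

{"fn": "arm_command", "kwargs": {"targets": [[[4,0,-1.7],[0,0,0]],[[4,0,-1.7],[0,0,0]],[[4,0,-1.7],[0,0,0]],[[3.5,0,-1.7],[0,0,0]],[[2,0,-1],[0,0,0]]]}}

```text
time: 14.35
tool_pos: [0.5745, -0.2567, 0.1798]
tool_rot: [-0.571, 0.571, -0.418, 0.416]
ft_force: [-0.1, 0.0, -2.6]
grip_width: 0.344
```

{"fn": "arm_command", "kwargs": {"targets": [[[0,0,0],[0,0,0]],[[0,0,0],[0,0,0]]]}}

```text
time: 14.55
tool_pos: [0.5753, -0.2539, 0.18]
tool_rot: [0.571, -0.571, 0.418, -0.416]
ft_force: [0.9, 0.9, -3.1]
grip_width: 0.345
```

Run:
```python
from h import *
c=cam('wrist','w7.png');P=cloud(c)
go([.551,-.178,.18],4)
for d in ctrl.mark_of('seat','wrist'): print(np.round(d['point'],1),round(d['confidence'],2),world(c,*d['point']))
d=np.hypot(P[...,0]-.55,P[...,1]+.178)
for lo,hi in [(.034,.045),(.045,.055),(.055,.064),(.064,.074)]:
    m=(d<.02)&(P[...,2]>lo)&(P[...,2]<hi); q=P[m]
    if len(q): print(lo,len(q),np.round(np.median(q,0),4),np.round((q[:,:2].min(0)+q[:,:2].max(0))/2,4),np.round(np.ptp(q[:,:2],axis=0),4))
m=(d<.075)&(P[...,2]>.018)&(P[...,2]<.026)&(d>.05);q=P[m];A=np.c_[2*q[:,:2],np.ones(len(q))];s=np.linalg.lstsq(A,(q[:,:2]**2).sum(1),rcond=None)[0];print('rim',len(q),np.round(s[:2],4),np.sqrt(s[2]+s[0]**2+s[1]**2))
```

```text
t 14.75 tcp [ 0.5759 -0.253   0.1808] tool delta cm [-7.9   0.08 -0.05] yaw 72.1 tilt [-0.001  0.001 -1.   ] j [-0.5   0.11  1.75  0.    1.28 -0.81] F [ 0.2   0.04 -3.11] M [-0.058  0.032  0.014] 0.3382065322994877
[ 85.1 255.2] 0.67 [ 0.54941836 -0.17512222  0.06833444]
0.055 70 [ 0.5488 -0.1747  0.0622] [ 0.5485 -0.1757] [0.0105 0.0103]
0.064 94 [ 0.5485 -0.176   0.067 ] [ 0.5484 -0.176 ] [0.0077 0.0077]
rim 1498 [ 0.5485 -0.1757] 0.06296670803972744
```

View pics/w7.png

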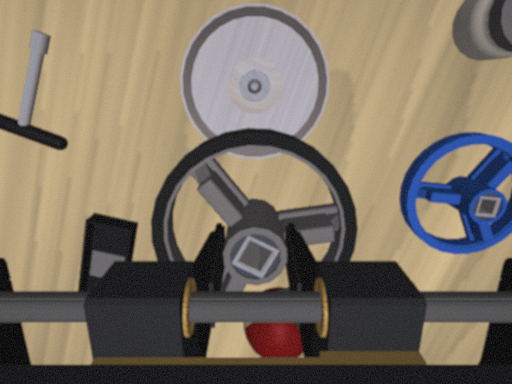

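Run:
```python
from h import *
c=cam('wrist');P=cloud(c);s=ctrl.sense()
R=np.array(c['R']);t=np.array(c['t'])
C=P@R.T+t  # camera coords
z=P[...,2]
d=np.hypot(P[...,0]-.5485,P[...,1]+.176)
sp=C[(d<.015)&(z>.055)&(z<.08)].mean(0)
d2=np.hypot(P[...,0]-.576,P[...,1]+.2535)
m=(d2<.0185)&(z>.168)&(z<.178); h=C[m]; 
ii=np.argwhere(m); print('hub pix',ii.min(0),ii.max(0), 'cols mid cam x',h[:,0].min(),h[:,0].max(),np.median(P[m],0))
a=c['pixels'][220:295,215:300]; cv2.imwrite('pics/hub.png',cv2.resize(cv2.cvtColor(a,cv2.COLOR_RGB2BGR),None,fx=7,fy=7,interpolation=cv2.INTER_CUBIC))
# tyre fit
m=(d2<.066)&(z>.135)&(z<.156)&(c['pixels'].mean(-1)<70);q=P[m];q=q[np.hypot(q[:,0]-.576,q[:,1]+.2535)>.05]
A=np.c_[2*q[:,:2],np.ones(len(q))];o=np.linalg.lstsq(A,(q[:,:2]**2).sum(1),rcond=None)[0];ctr=np.r_[o[:2],np.median(q[:,2])]
print('tyre',len(q),ctr,np.sqrt(o[2]+o[0]**2+o[1]**2))
cw=R.T@(sp-t)
print('spindle',cw); T=Rm(s['tool_rot']);print('delta tyre->spindle in tool cm',T.T@(cw-ctr)*100)
```

```text
hub pix [221 222] [284 287] cols mid cam x -0.016459139228921227 0.016195417820450198 [ 0.57526671 -0.25227472  0.17478949]
tyre 4971 [ 0.57482988 -0.25096532  0.1491698 ] 0.05475481233101474
spindle [ 0.54857148 -0.17570037  0.06470979]
delta tyre->spindle in tool cm [-7.96796954  8.44731295 -0.18013951]
```

View pics/hub.png

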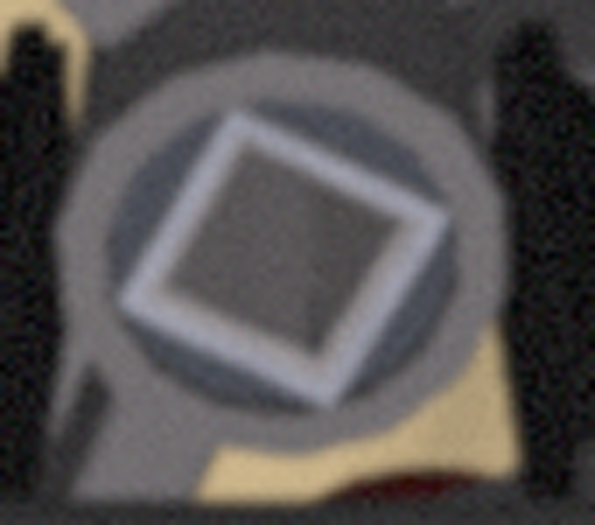

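{"fn": "arm_command", "kwargs": {"targets": [[[-3.15,0,-0.07],[0,0,0]],[[-3,0,-0.06],[0,0,0]],[[-2,0,-0.06],[0,0,0]],[[0,1,0],[0,0,0]],[[0,2,0],[0,0,0]]], "force": 25}}

```text
time: 15.35
tool_pos: [0.5509, -0.1772, 0.1536]
tool_rot: [0.572, -0.572, 0.414, -0.418]
ft_force: [-0.6, -1.2, -3.1]
grip_width: 0.341
```

{"fn": "arm_command", "kwargs": {"targets": [[[0,1.8,0],[0,0,0]],[[0,0,0],[0,0,0]]]}}

```text
time: 15.55
tool_pos: [0.5473, -0.1765, 0.1302]
tool_rot: [-0.571, 0.572, -0.418, 0.414]
ft_force: [-0.4, 0.3, -2.9]
grip_width: 0.342
```

Run:
```python
from h import *
go([.5488,-.1763,.0845],3)
c=cam('wrist','w8.png');c2=cam('side','s8.png')
a=cv2.imread('pics/s8.png');cv2.imwrite('pics/s8.png',cv2.resize(a[170:260,260:370],None,fx=7,fy=6))
```

```text
t 15.65 tcp [ 0.5483 -0.1769  0.1318] tool delta cm [-0.04  4.73  0.07] yaw 72.2 tilt [-0.001 -0.    -1.   ] j [-0.41  0.05  1.9  -0.    1.19 -0.72] F [-0.14  0.05 -2.53] M [-0.055  0.045 -0.013] 0.34069866561748224
```

View pics/w8.png

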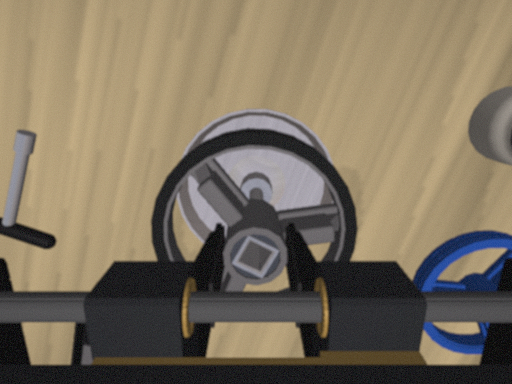

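View pics/s8.png

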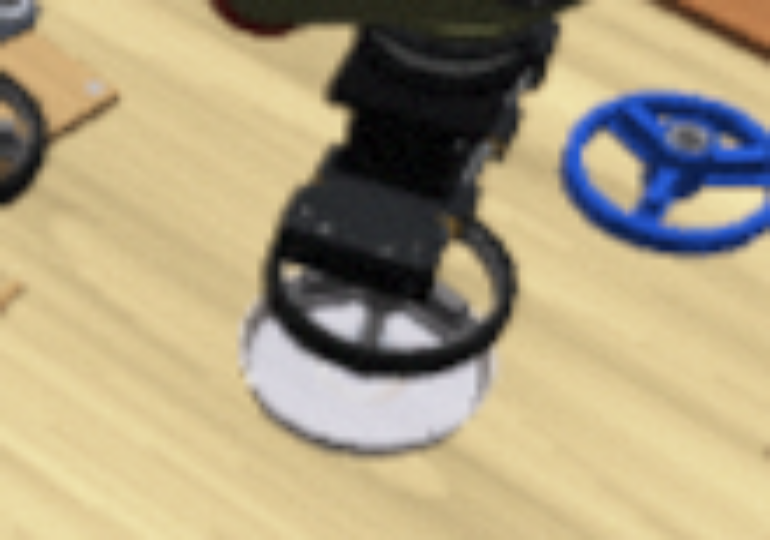

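The spindle is visible at about (188,257), right under the hub at (257,255). I lower slowly and watch the force.

{"fn": "arm_command", "kwargs": {"targets": [[[0,0.4,0],[0,0,0]],[[0,0.4,0],[0,0,0]],[[0,0.3,0],[0,0,0]]]}}

```text
time: 16.05
tool_pos: [0.5493, -0.1772, 0.1225]
tool_rot: [0.572, -0.572, 0.416, -0.416]
ft_force: [-1.2, 0.3, -3.2]
grip_width: 0.338
```

{"fn": "arm_command", "kwargs": {"targets": [[[0,0.3,0],[0,0,0]],[[0,0.2,0],[0,0,0]]]}}

```text
time: 16.25
tool_pos: [0.5491, -0.1771, 0.1172]
tool_rot: [-0.571, 0.572, -0.417, 0.416]
ft_force: [0.1, 0.5, -2.1]
grip_width: 0.341
```

Run:
```python
from h import *
go([.5488,-.1763,.0845],4)
```

```text
t 16.4 tcp [ 0.549  -0.177   0.1171] tool delta cm [-0.08  3.26  0.  ] yaw 72.1 tilt [-0.  0. -1.] j [-0.4   0.06  1.92 -0.    1.16 -0.72] F [-0.06  0.25 -2.7 ] M [-0.076  0.024  0.019] 0.3417702880033785
```

{"fn": "arm_command", "kwargs": {"targets": [[[0,0.4,0],[0,0,0]],[[0,0.4,0],[0,0,0]]]}}

```text
time: 16.6
tool_pos: [0.5497, -0.177, 0.1099]
tool_rot: [0.572, -0.571, 0.416, -0.417]
ft_force: [0.8, 1.9, -2.5]
grip_width: 0.34
```

{"fn": "arm_command", "kwargs": {"targets": [[[0,0.4,0],[0,0,0]],[[0,0.4,0],[0,0,0]]]}}

```text
time: 16.8
tool_pos: [0.5493, -0.1768, 0.1013]
tool_rot: [0.572, -0.571, 0.416, -0.416]
ft_force: [0.8, 1.0, -2.1]
grip_width: 0.339
```

Run:
```python
from h import *
go([.5488,-.1763,.0845],3)
```

```text
t 16.9 tcp [ 0.549  -0.1767  0.1008] tool delta cm [-0.05  1.63 -0.01] yaw 72.2 tilt [-0.001  0.001 -1.   ] j [-0.4   0.08  1.93  0.    1.13 -0.72] F [ 1.1   1.52 -3.64] M [ 0.329 -0.105 -0.017] 0.34116348990393414
```

{"fn": "arm_command", "kwargs": {"targets": [[[0,0.4,0],[0,0,0]],[[0,0.4,0],[0,0,0]],[[0,0.3,0],[0,0,0]]]}}

```text
time: 17.2
tool_pos: [0.5494, -0.1769, 0.0905]
tool_rot: [0.572, -0.571, 0.416, -0.416]
ft_force: [1.7, 3.1, -0.8]
grip_width: 0.341
```

{"fn": "arm_command", "kwargs": {"targets": [[[0,0.2,0],[0,0,0]],[[0,0.1,0],[0,0,0]]]}}

```text
time: 17.4
tool_pos: [0.5493, -0.1769, 0.0875]
tool_rot: [0.572, -0.571, 0.416, -0.416]
ft_force: [-0.1, 3.8, -0.1]
grip_width: 0.343
```

Run:
```python
from h import *
go([.5488,-.1763,.0845],3)
```

```text
t 17.5 tcp [ 0.5493 -0.1769  0.0875] tool delta cm [-0.07  0.3  -0.03] yaw 72.2 tilt [-0.  0. -1.] j [-0.4   0.1   1.93  0.    1.11 -0.72] F [ 0.94  3.59 -1.95] M [ 0.713 -0.156  0.016] 0.3459232947896657
```

{"fn": "arm_command", "kwargs": {"targets": [[[0,0.1,0],[0,0,0]],[[0,0.1,0],[0,0,0]]]}}

```text
time: 17.7
tool_pos: [0.5495, -0.177, 0.0859]
tool_rot: [0.572, -0.571, 0.416, -0.416]
ft_force: [0.5, 4.0, 0.6]
grip_width: 0.341
```

{"fn": "arm_command", "kwargs": {"targets": [[[0,0.1,0],[0,0,0]],[[0,0,0],[0,0,0]]]}}

```text
time: 17.9
tool_pos: [0.5495, -0.177, 0.0847]
tool_rot: [0.572, -0.571, 0.416, -0.417]
ft_force: [0.8, 3.5, -1.8]
grip_width: 0.342
```

Run:
```python
from h import *
go([.5488,-.1763,.0845],3)
```

```text
t 18.0 tcp [ 0.5495 -0.177   0.0847] tool delta cm [-0.09  0.02 -0.04] yaw 72.2 tilt [ 0.  0. -1.] j [-0.4   0.1   1.94  0.    1.1  -0.72] F [ 1.16  4.26 -0.6 ] M [ 0.868 -0.267 -0.001] 0.34367768848969965
```

{"fn": "arm_command", "kwargs": {"targets": [[[0,0.1,0],[0,0,0]],[[0,0,0],[0,0,0]]]}}

```text
time: 18.2
tool_pos: [0.5494, -0.177, 0.0837]
tool_rot: [0.572, -0.571, 0.416, -0.416]
ft_force: [2.1, 5.0, 0.8]
grip_width: 0.342
```

{"fn": "arm_command", "kwargs": {"targets": [[[0,0.05,0],[0,0,0]],[[0,0,0],[0,0,0]]]}}

```text
time: 18.4
tool_pos: [0.5494, -0.177, 0.0833]
tool_rot: [0.572, -0.571, 0.416, -0.416]
ft_force: [1.5, 5.2, 0.7]
grip_width: 0.341
```

Run:
```python
from h import *
go([.5488,-.1763,.0845],3)
```

```text
t 18.5 tcp [ 0.5494 -0.177   0.0833] tool delta cm [-0.09 -0.12 -0.04] yaw 72.2 tilt [ 0.  0. -1.] j [-0.4   0.1   1.94  0.    1.1  -0.72] F [1.5  5.16 0.29] M [ 0.931 -0.215 -0.014] 0.34522201426348276
```

A lateral load of about 5 N in +y is building, so I ease the tool 1 mm that way and continue down.

{"fn": "arm_command", "kwargs": {"targets": [[[-0.1,0,0.03],[0,0,0]],[[0,0,0],[0,0,0]]]}}

```text
time: 18.7
tool_pos: [0.5491, -0.1766, 0.0829]
tool_rot: [-0.571, 0.572, -0.416, 0.416]
ft_force: [1.0, 1.8, -2.3]
grip_width: 0.345
```

Run:
```python
from h import *
go([.5488,-.1763,.0845],3)
```

```text
t 18.8 tcp [ 0.549  -0.1765  0.0829] tool delta cm [-0.03 -0.16 -0.01] yaw 72.1 tilt [-0.    -0.001 -1.   ] j [-0.4   0.1   1.94 -0.    1.1  -0.71] F [ 1.08  1.41 -2.48] M [ 0.213 -0.184  0.016] 0.3428755983221178
```

{"fn": "arm_command", "kwargs": {"targets": [[[0,0.1,0],[0,0,0]],[[0,0,0],[0,0,0]]]}}

```text
time: 19.0
tool_pos: [0.549, -0.1765, 0.0823]
tool_rot: [-0.571, 0.572, -0.416, 0.416]
ft_force: [-0.5, 1.0, 0.2]
grip_width: 0.34
```

Run:
```python
from h import *
go([.5488,-.1763,.0845],3)
```

```text
t 19.1 tcp [ 0.549  -0.1765  0.0823] tool delta cm [-0.02 -0.22 -0.02] yaw 72.1 tilt [-0.001 -0.001 -1.   ] j [-0.4   0.1   1.94 -0.    1.1  -0.71] F [-0.61  0.84 -0.13] M [0.074 0.173 0.042] 0.3420814400757043
```

{"fn": "arm_command", "kwargs": {"targets": [[[0,0.1,0],[0,0,0]],[[0,0,0],[0,0,0]]]}}

```text
time: 19.3
tool_pos: [0.5492, -0.1766, 0.0822]
tool_rot: [-0.571, 0.572, -0.416, 0.416]
ft_force: [-3.4, 1.2, 4.8]
grip_width: 0.341
```

Run:
```python
from h import *
go([.5488,-.1763,.0845],3)
c=cam('wrist','w9.png');P=cloud(c);z=P[...,2]
d2=np.hypot(P[...,0]-.549,P[...,1]+.1765)
m=(d2<.014)&(z>.06)&(z<.09);print('hub top',np.median(P[m],0))
m=(d2<.066)&(d2>.052)&(z>.035);print('tyre top',np.percentile(P[m][:,2],[10,50,90]),m.sum())
```

```text
t 19.4 tcp [ 0.5492 -0.1765  0.0822] tool delta cm [-0.03 -0.23 -0.03] yaw 72.1 tilt [-0.001 -0.001 -1.   ] j [-0.4   0.1   1.94 -0.    1.1  -0.71] F [-3.39  1.12  5.21] M [0.048 0.758 0.008] 0.3420575882730553
hub top [ 0.54952198 -0.17835625  0.07518652]
tyre top [0.04927582 0.15352963 0.17519335] 11805
```

View pics/w9.png

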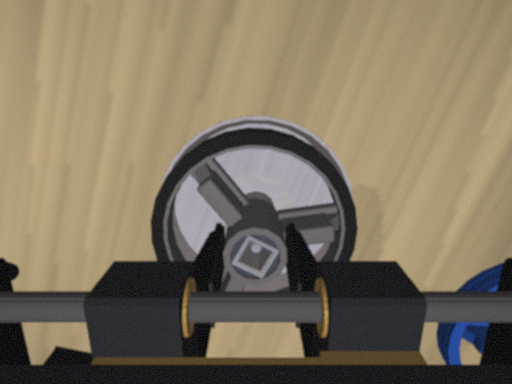

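Descent stopped at TCP z 0.0822 with +5 N upward, and the spindle tip shows in the bore at (250,257). That looks like contact with the collar, so I let go.

{"fn": "arm_command", "kwargs": {"targets": [[[0,0,0],[0,0,0]],[[0,0,0],[0,0,0]],[[0,0,0],[0,0,0]]], "hand": 0.65}}

```text
time: 19.75
tool_pos: [0.5493, -0.1763, 0.0811]
tool_rot: [-0.571, 0.572, -0.416, 0.417]
ft_force: [-0.2, -0.4, 0.1]
grip_width: 0.537
```

{"fn": "arm_command", "kwargs": {"targets": [[[0,-1,0],[0,0,0]],[[0,-3,0],[0,0,0]],[[0,-4,0],[0,0,0]],[[5,-3,0],[0,0,0]],[[3,0,0],[0,0,0]]]}}

```text
time: 20.25
tool_pos: [0.5748, -0.2479, 0.1941]
tool_rot: [0.572, -0.571, 0.412, -0.42]
ft_force: [1.0, 0.5, 1.4]
grip_width: 0.65
```

{"fn": "arm_command", "kwargs": {"targets": [[[0,0,0],[0,0,0]],[[0,0,0],[0,0,0]]]}}

```text
time: 20.45
tool_pos: [0.5714, -0.2457, 0.187]
tool_rot: [0.571, -0.571, 0.417, -0.416]
ft_force: [0.2, -0.5, -0.1]
grip_width: 0.65
```

Run:
```python
from h import *
c=cam('wrist','w10.png');P=cloud(c);z=P[...,2]
go([.5488,-.1763,.0845],2)
d2=np.hypot(P[...,0]-.549,P[...,1]+.1765)
m=(d2<.022)&(z>.073)&(z<.09);q=P[m];print('hub top',len(q),np.median(q,0),(q[:,:2].min(0)+q[:,:2].max(0))/2,np.ptp(q,axis=0))
m=(d2<.009)&(z>.055)&(z<.073);print('spindle tip',m.sum(),np.median(P[m],0))
m=(d2<.068)&(d2>.05)&(z>.04)&(z<.07);q=P[m];A=np.c_[q[:,:2]-q[:,:2].mean(0),np.ones(len(q))];s=np.linalg.lstsq(A,q[:,2],rcond=None)[0];print('tyre',len(q),s,np.median(q[:,2]))
c=cam('side','s10.png');cam('top','t10.png')
a=cv2.imread('pics/s10.png');cv2.imwrite('pics/s10.png',cv2.resize(a[125:265,190:370],None,fx=4,fy=4))
```

```text
t 20.55 tcp [ 0.5711 -0.2448  0.1863] tool delta cm [-7.190e+00  1.019e+01 -1.000e-02] yaw 72.1 tilt [-0.001  0.001 -1.   ] j [-0.49  0.09  1.76  0.    1.29 -0.8 ] F [0.71 0.24 0.22] M [-0.029  0.016  0.022] 0.6507369973617296
hub top 1236 [ 0.54729999 -0.17641819  0.07581348] [ 0.54753389 -0.17657987] [0.03243737 0.03243633 0.00512905]
spindle tip 197 [ 0.54878411 -0.17628346  0.06488367]
tyre 5457 [0.00513528 0.00099843 0.04943707] 0.049872177444088776
```

View pics/w10.png

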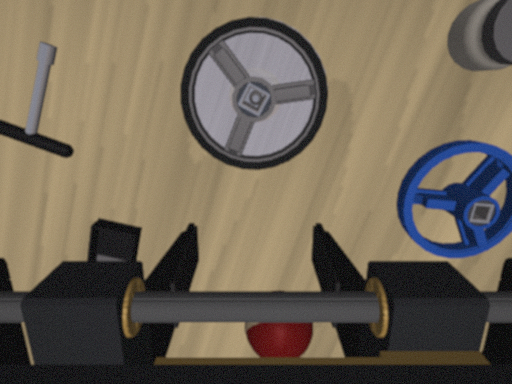

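View pics/s10.png

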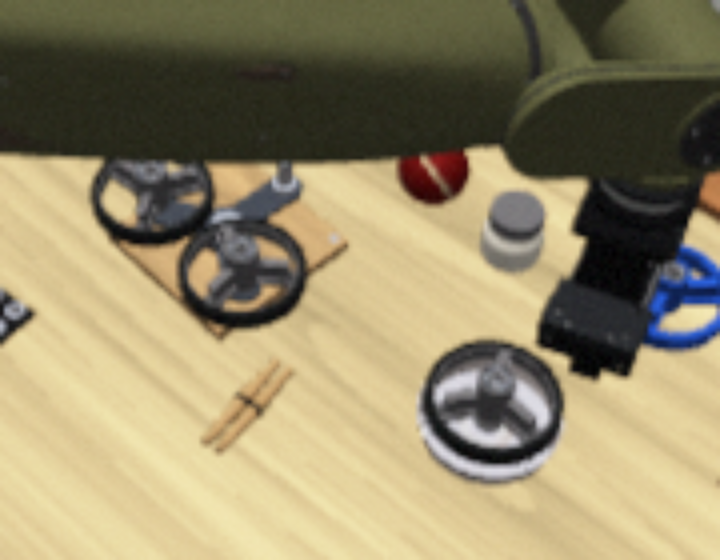

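View pics/t10.png

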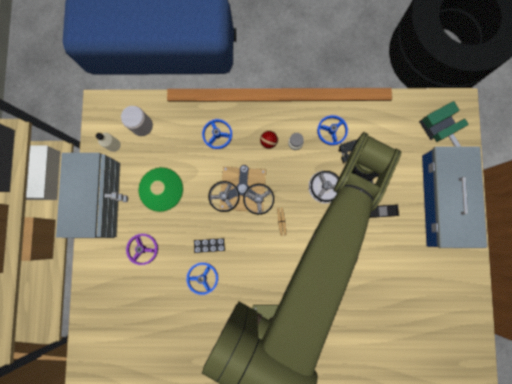

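Wheel on the tin: hub top minus spindle tip is about 9–11 mm (8 mm expected when home), tilt is about 0.3°, and it is off-centre by about 1.3 mm. The other two wheels sit on their axles, the kit looks undisturbed and the gripper is clear. I hand in the job.

```bash
python3 -c "
from workcell import ctrl
print(ctrl.close_job(), ctrl.sense()['time'])"
```

```text
the job is handed in; nothing more can be done
the job is handed in; nothing more can be done
```

The dragging wheel is off its axle and on the flushing tin's spindle, and I handed the job in at about 21 s of the 61 s allowed. No verdict was reported.

- **Turning and feel:** I turned each wheel by its hub through about 54°. The moment was about 0.02–0.03 N m on the two wheels nearer the robot and 0.17–0.22 N m on the far one, so the far wheel is the dragging one. Pictures show the far wheel and one sound wheel turned with the gripper. I did not check the other sound wheel's turn separately.
- **Moving it:** I pulled it straight up, with wrist force readings up to about 11 N. I lowered it onto the spindle with readings of about 6 N or less until the collar pushed back with about 5 N, then let go and backed off.
- **Last checks:**
  - The wheel is about 0.3° off level and about 1.3 mm off the spindle axis.
  - The hub top stands 9–11 mm above the spindle tip, against 8 mm expected when fully home.
  - The two sound wheels sit on their axles, the other things look undisturbed in the last pictures, and the gripper is clear.
- **Disagreement:** Wrist-camera heights at the tin read about 2 mm low (hub top 0.076 m against 0.078 m expected). The spindle tip reads 3–5 mm low as well, so I put this down to calibration rather than to the wheel not being home.

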